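# Restock the pull-out pantry basket: a column of three cartons

### The job

Pull the wire basket out from under the wire shelf by its handle until it stops. Take the two loose cartons lying on the counter that are the same size as the carton in the basket and stack them flat and squarely on it, edges flush and in line, so that the three make one straight column; set them down rather than dropping them. Then slide the basket fully home under the shelf with the column still standing straight, and leave everything else upright and where it is.

Things in the scene. Friction and masses are not known exactly. Their poses are not given: they have to be found in the camera images.
- basket (a joint): Travel of the pull-out basket along its runners in metres: 0 fully home, 0.18 fully out (hard stop). It slides along unit's -x, stays where it is left; about 1.5 N friction plus light damping, basket 1.3 kg.
- basket_handle (a point): Middle of the handle bar at the basket's front; moves with it. White round bar, 10 mm thick, straight for 106 mm along the point's y (axes as unit), 120 mm above the counter: pinch it from above. Below it is open to the front rim, top 76 mm above the counter. With the basket home the riser shelf's front edge is 105 mm behind the bar.
- basket_floor (a point): Point on the basket's wire floor 130 mm behind the handle bar and midway across, moves with the basket; the floor is 30 mm above the counter. The column stands around here. Axes as unit. The basket is 300 mm wide (y), 295 mm deep (x), its rim 76 mm above the counter.
- unit: Fixed runners with a white wire riser shelf over them. Origin on the counter under the handle bar of the closed basket; x points to the back, away from the robot; the basket comes out along -x. Riser deck: top 238 mm, lower edge of its front lip 207 mm above the counter, x 105 to 285 mm, y -196 to 196 mm, legs at the corners, flat tins on it.
- base_carton: Closed carton lying flat, 105 mm long (its x) x 58 mm wide (its y) x 52 mm high (its z), about 240 g, white label over kraft board with a red-brown stripe. Origin: centre of its underside. This one stands loose in the basket near basket_floor and rides with it, a can to its left and right.
- carton_a: Closed carton lying flat, 105 mm long (its x) x 58 mm wide (its y) x 52 mm high (its z), about 240 g, white label over kraft board with a red-brown stripe. Origin: centre of its underside. One of two identical loose cartons on the counter left or right of the basket, to be stacked, in either order; which end is which does not matter.
- carton_b: Closed carton lying flat, 105 mm long (its x) x 58 mm wide (its y) x 52 mm high (its z), about 240 g, white label over kraft board with a red-brown stripe. Origin: centre of its underside. The other of the two loose cartons on the counter, to be stacked.
- pasta_carton: Tall closed carton standing on end, 85 x 60 mm and 150 mm high, on the counter; leave it. Origin: centre of its underside.
- sauce_jar: Capped sauce jar, 72 mm wide, 125 mm high, on the counter; leave it. Origin: centre of its underside.
- cube_carton: Small closed carton, 72 x 46 x 34 mm high, on the counter; too small for the column, leave it. Origin: centre of its underside.
- tuna_tin: Low round fish tin, 84 mm wide, 42 mm high, on the counter; leave it. Origin: centre of its underside.
- soup_can: Food can, 60 mm wide, 90 mm high, standing in the basket on the left (+y) of the column; rides with the basket. Origin: centre of its underside.
- bean_can: Food can, 60 mm wide, 90 mm high, standing in the basket on the right (-y) of the column; rides with the basket. Origin: centre of its underside.

How it is judged:
By the outcome, as a careful person would: the job done as asked, in the order asked, and still so for the second after the job is handed in, with the robot touching nothing.
It also fails if it takes over 72 s, if anything falls off the work surface, if the arm or the gripper's body presses on something with over 40 N, if the wrist force passes 120 N, or if a joint passes its speed limit or range.

### The arm

A 7-joint arm with a two-finger parallel gripper is mounted at the origin on the work surface. World frame = base frame: x ahead of the robot, y to its left, z up, the work surface at z = 0. Lengths are in mm, angles in degrees, forces in N, time in s.
With the tool pointing down it reaches from about 400 to 850 mm from the base axis. Payload 4.5 kg.
Tool frame: the origin (TCP) lies at the very end of the fingers, on their centre line; the grasp point (between the pads) lies 19 mm behind it; z points along the fingers, y is the line along which they close (so a half turn about z gives the same grasp; the last joint's range is limited). The gripper opens to 88 mm and grips with 3 to 60 N. Pads are 18 mm wide; open, the fingers measure 123 mm over their backs; the gripper's body (75 mm by 187 mm) begins 45 mm behind the grasp point.
Start: joints at [-64.125, 39.483, -11.15, 89.685, 9.013, 51.709, -12.324], TCP at [253.578, 571.272, 238.743] pointing down, gripper open.
Joint ranges: [-172.22, 172.22], [-26.19, 119.32], [-84.43, 86.54], [7.71, 146.69], [-57.33, 237.33], [2.42, 119.75], [-152.13, 152.13]. Speed limits (degrees/s): [147.25, 147.25, 180, 180, 180, 180, 180].

### API

Orientations are given as a 3x3 rotation matrix whose columns are the frame's x, y, z axes.
In Python, from plant import env gives the robot as it stands. The module is installed in compiled form; this text tells all that it offers.
- The arm moves only by the tool move_arm, never from a script. Its argument "steps" is a list of rows, each an object with "gripper": the closure, from -1 (fully open) to 1 (shut); "xyz": the shift along the tool's x, y, z each as a share of 0.25 m, from -1 to 1, a list of three; "rotation": the turn, a rotation vector about the tool's x, y, z each as a share of pi/2 rad, from -1 to 1, a list of three. A call has 1 to 20 rows; each row is the pose to reach, as a shift and turn from the pose commanded when the call began, along the tool's axes at that moment; what a row does not reach only later rows make up. A row lasts 1/12 s, in which the tool goes at most 41.7 mm and 7.16 degrees, less where a joint would pass 70% of its speed; a pose out of reach is approached as far as the arm can. A call with a number of a shift or a turn outside -1 to 1 is refused whole. A call with a gripper value outside its range is refused whole. The fingers move at their own pace and stop on an object; the grip force is fixed at half the most. Time passes only in rows, so rows that repeat a pose let the fingers close. It gives the time, the measured TCP pose, the force, the opening and the grip force at its end, in the units of the state.
- env.state(): the state, without advancing time (a new reading comes with each control period).
- env.grab_frame(name): name is "scene" or "top" or "wrist"; returns a dict with "img" (384x512x3 uint8, blue, green, red), "K" (3x3 intrinsics, pixels), "dist_coeffs" ([k1, k2, p1, p2, k3] as OpenCV has them; the pictures are not rectified), "cam_to_world" (4x4, takes a point from camera to world coordinates). Camera axes: x right, y up, looking along -z (the intrinsics and any distortion apply to the point x, -y, -z); pixel columns grow to the right and rows downward; lengths in mm; the calibration is good to about 2 mm. A picture is of the moment at which its call begins. There is no depth.
- env.finish_job(): hands the job in; it is judged then, once.
The state is a dict: "t": time; "q": joint angles; "joint_velocities": joint speeds; "joint_efforts": joint torques, N m; "tcp_pos": TCP position; "ee_rot": TCP orientation; "ft_force": force on the tool from outside, world axes, zero at the start; "torque": the same for the moment, N m; "gripper_width": opening from 0.0 (shut) to 1.0 (fully open); "grip_force": force on a finger pad.
Only numpy, scipy, OpenCV 4.12 (cv2) and the standard library are available. Lean on these libraries where they do the work, as an engineer would, in place of code of your own. Each camera call takes 0.05 s, during which the arm holds its last target. There are 200 camera calls.

## Working session

There is one attempt and no reset: what is moved stays moved. The work goes in short steps, Python scripts to look and compute and a tool call to move; the robot and the scene stay as the last step left them, time stands still between calls to the robot, and variables do not carry over. Pictures are saved under pics/ and viewed, at most 10 in all, crops included, and the job is handed in when it is done.

Besides the shell and the picture viewer there is one more tool, called after "Emit:" as a command line: name --argument value ..., lists and objects as JSON in quotes. move_arm: Moves the arm, as the interface text tells. Shift numbers are shares of 0.25 m and turn numbers shares of pi/2 rad, none past 1 either way. Its arguments: {"type":"object","properties":{"steps":{"type":"array"}},"required":["steps"]}

```bash
mkdir -p pics
cat > h.py <<'E'
import numpy as np, cv2
from plant import env
def grab(n,save=None):
    f=env.grab_frame(n)
    if save: cv2.imwrite('pics/'+save,f['img'])
    return f
def ray(f,uv):
    uv=np.array(uv,float).reshape(-1,1,2)
    p=cv2.undistortPoints(uv,np.array(f['K'],float),np.array(f['dist_coeffs'],float)).reshape(-1,2)
    T=np.array(f['cam_to_world'],float)
    d=np.c_[p[:,0],-p[:,1],-np.ones(len(p))]@T[:3,:3].T
    return T[:3,3],d
def onplane(f,uv,z):
    o,d=ray(f,uv); return o+d*((z-o[2])/d[:,2])[:,None]
def proj(f,P):
    T=np.linalg.inv(np.array(f['cam_to_world'],float)); P=np.atleast_2d(P)@T[:3,:3].T+T[:3,3]
    P=P*[1,-1,-1]
    return cv2.projectPoints(P,np.zeros(3),np.zeros(3),np.array(f['K'],float),np.array(f['dist_coeffs'],float))[0].reshape(-1,2)
E
python3 - <<'E'
from h import *
a=grab('scene','s0.png');b=grab('top','t0.png')
for f in(a,b): print(np.round(f['cam_to_world'],2),f['K'][0][0],f['dist_coeffs'])
s=env.state(); print(s['tcp_pos'],s['ee_rot'],s['ft_force'],s['t'])
E
```

```text
[[ 1.00000e+00  7.00000e-02 -1.00000e-02  5.88360e+02]
 [-7.00000e-02  9.50000e-01 -3.10000e-01 -3.86990e+02]
 [-1.00000e-02  3.10000e-01  9.50000e-01  1.21135e+03]
 [ 0.00000e+00  0.00000e+00  0.00000e+00  1.00000e+00]] 364.2875774919298 [0.01433691 0.         0.         0.         0.        ]
[[-1.00000e-02  9.90000e-01 -1.20000e-01  4.57770e+02]
 [-1.00000e+00 -1.00000e-02 -2.00000e-02 -2.54000e+01]
 [-2.00000e-02  1.20000e-01  9.90000e-01  1.33251e+03]
 [ 0.00000e+00  0.00000e+00  0.00000e+00  1.00000e+00]] 494.5474243412771 [-0.01732895  0.          0.          0.          0.        ]
[253.41854281 570.7104908  237.99688732] [[-9.14001493e-01  4.05710455e-01 -5.46014812e-04]
 [ 4.05710804e-01  9.14000224e-01 -1.52796775e-03]
 [-1.20854831e-04 -1.61808891e-03 -9.99998684e-01]] [-0.84556606  0.50044826 -0.5166834 ] 0.1
```

View pics/s0.png

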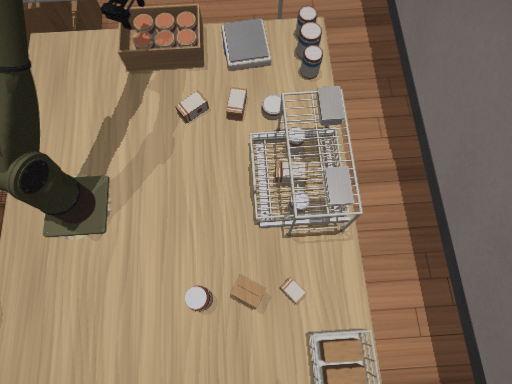

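View pics/t0.png

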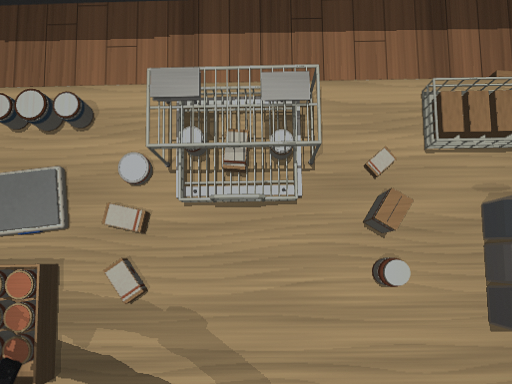

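The scene view shows the basket in the middle-right with the unit. In the top view the unit is around (235,130), the handle bar near (240,197), the two loose cartons at (125,217) and (125,280), and the cube carton at (380,162).

Run:
```python
from h import *
b=cv2.imread('pics/t0.png')
c1=cv2.resize(b[195:310,95:160],None,fx=5,fy=5,interpolation=cv2.INTER_CUBIC)
c2=cv2.resize(b[110:210,170:310],None,fx=3.2,fy=3.2,interpolation=cv2.INTER_CUBIC)
W=np.zeros((580,800,3),np.uint8);W[:575,:325]=c1;W[:320,340:340+448]=c2
cv2.imwrite('pics/z0.png',W)
```

```text
(no output)
```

View pics/z0.png

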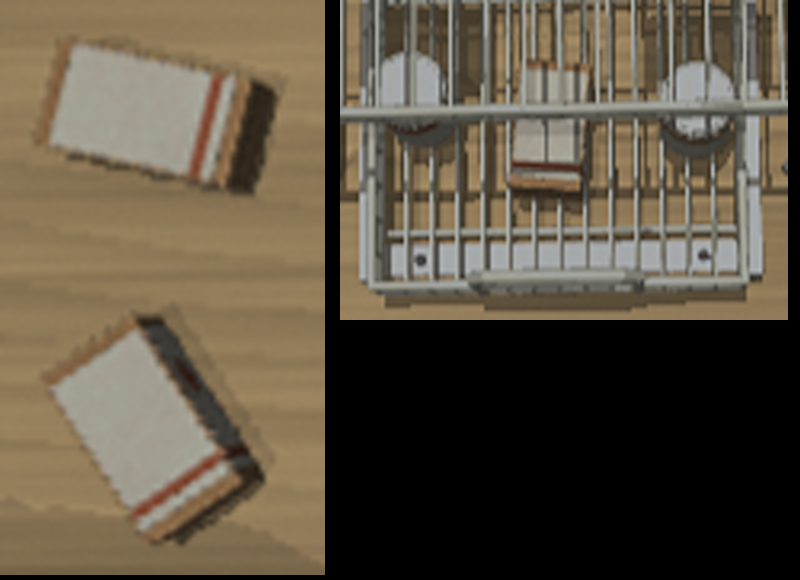

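The zoom shows both carton tops (white label with a red stripe, kraft strips at the ends). The handle bar runs from about (211,197) to (265,197), and the base carton lies centred in the basket, nearly aligned with x.

```bash
cat >> h.py <<'E'
def label(f,roi,z,show=True):
    u0,v0,u1,v1=roi
    im=f['img'][v0:v1,u0:u1].astype(float); B,G,R=im[...,0],im[...,1],im[...,2]
    white=(R-B<32)&(R>115); red=(R-G>45)&(R>90)
    m=((white|red)*255).astype(np.uint8)
    m=cv2.morphologyEx(m,cv2.MORPH_CLOSE,np.ones((3,3)))
    cs=cv2.findContours(m,cv2.RETR_EXTERNAL,cv2.CHAIN_APPROX_NONE)[0]
    c=max(cs,key=cv2.contourArea)
    P=onplane(f,c.reshape(-1,2)+[u0,v0],z)[:,:2]
    (cx,cy),(w,h),a=cv2.minAreaRect(P.astype(np.float32))
    if w<h: w,h,a=h,w,a+90
    a=(a+90)%180-90
    return np.round([cx,cy,w,h,a],1)   # a: long-axis world angle
E
python3 - <<'E'
from h import *
b=grab('top'); a=grab('scene')
print('A',label(b,(95,195,155,240),52),'B',label(b,(95,250,155,310),52))
print('As',label(a,(222,82,252,122),52),'Bs',label(a,(172,88,212,124),52))
print('base',label(b,(222,125,250,172),82))
print('cans',label(b,(180,122,204,150),120),)
print('handle',onplane(b,[[211,196.5],[265,196.5],[238,197]],123).round(1))
hs=onplane(b,[[182,198],[300,198]],76); print('rim front',hs.round(1))
# scene zoom around handle/basket
c=cv2.resize(a['img'][80:235,235:365],None,fx=3.8,fy=3.8,interpolation=cv2.INTER_CUBIC); cv2.imwrite('pics/z1.png',c); print(c.shape)
P=onplane(b,[[238,197]],120)[0]; print(proj(a,[P+[0,53,0],P-[0,53,0]]))
E
```

```text
A [569.3 348.9  89.2  56.   76.8] B [405.2 346.8  88.3  54.8  34.1]
As [569.9 349.6  88.2  57.1  78.3] Bs [403.2 347.9  88.8  53.   34.2]
base [ 7.421e+02  5.080e+01  1.213e+02  6.990e+01 -2.000e-01]
cans [772.  159.3  60.5  58.3   0. ]
handle [[610.8 109.8 123. ]
 [608.8 -23.6 123. ]
 [608.5  43.  123. ]]
rim front [[ 614.   189.8   76. ]
 [ 609.4 -112.8   76. ]]
(589, 494, 3)
[[251.38038481 154.91482317]
 [253.57800734 185.57481434]]
```

View pics/z1.png

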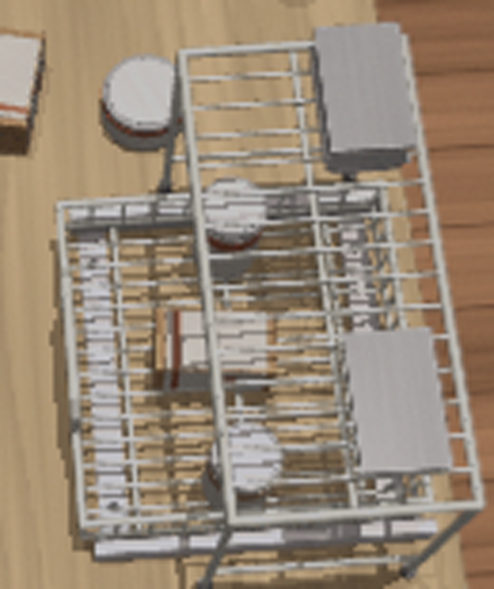

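The scene zoom shows the front rim on column ≈252 overlapping the handle, consistent with the top view. Loose carton sizes and positions agree across the two views to within about 2 mm.

```bash
cat > m.py <<'E'
# plan: targets (x,y,z,yaw of tool y in deg) from commanded pose; keep the commanded pose in cmd.json
import json,sys,numpy as np
def R(a): c,s=np.cos(np.radians(a)),np.sin(np.radians(a)); return np.array([[-s,c,0],[c,s,0],[0,0,-1.]])
def load(): 
    try: return json.load(open('cmd.json'))
    except OSError: return [253.578,571.272,238.743,66.07]
def plan(*T):
    p=load(); q=p
    for t in T:
        d=R(p[3]).T@(np.array(t[:3])-p[:3])/250; da=(t[3]-p[3]+180)%360-180
        n=max(np.linalg.norm(np.array(t[:3])-q[:3])/41.7,abs((t[3]-q[3]+180)%360-180)/7.16); q=t
        print('xyz',d.round(4),'rotz',round(-da/90,4),'n',round(n,1))
def done(x,y,z,r=0):
    p=load(); q=list(np.array(p[:3])+R(p[3])@np.array([x,y,z])*250)+[p[3]-90*r]
    json.dump(q,open('cmd.json','w')); print('cmd',np.round(q,1))
E
python3 - <<'E'
from h import *
from m import *
b=grab('top')
s=onplane(b,[[147,145.5],[320,146.5]],238); print('shelf',s.round(1))
plan((608,43,215,-0.9))
E
```

```text
shelf [[ 715.3  242.7  238. ]
 [ 706.  -149.2  238. ]]
xyz [-2.1529 -1.3564  0.095 ] rotz 0.7441 n 15.3
```

Emit:
move_arm --steps '[{"gripper": -1,"xyz": [-1,-0.65,0],"rotation": [0,0,0.746]},{"gripper": -1,"xyz": [-1,-0.65,0],"rotation": [0,0,0.746]},{"gripper": -1,"xyz": [-1,-0.65,0],"rotation": [0,0,0.746]},{"gripper": -1,"xyz": [-1,-0.65,0],"rotation": [0,0,0.746]},{"gripper": -1,"xyz": [-1,-0.65,0],"rotation": [0,0,0.746]},{"gripper": -1,"xyz": [-1,-0.65,0],"rotation": [0,0,0.746]},{"gripper": -1,"xyz": [-1,-0.65,0],"rotation": [0,0,0.746]},{"gripper": -1,"xyz": [-1,-0.65,0],"rotation": [0,0,0.746]},{"gripper": -1,"xyz": [-1,-0.65,0],"rotation": [0,0,0.746]},{"gripper": -1,"xyz": [-1,-0.65,0],"rotation": [0,0,0.746]}]'

```text
t: 1.08
tcp_pos: [417.0, 320.1, 238.9]
ee_rot: [[0.027, 1.0, 0.0], [1.0, -0.027, -0.0], [-0.0, 0.0, -1.0]]
ft_force: [0.9, 1.8, 0.7]
gripper_width: 1.004
grip_force: 0.0
```

Run:
```python
from m import *
from plant import env
done(-1,-.65,0,.746); s=env.state(); print(s['t'],np.round(s['tcp_pos'],1),np.round(s['ee_rot'],3))
plan((606,45,215,-1.1),(606,45,102,-1.1))
```

```text
cmd [416.2 321.3 238.7  -1.1]
1.0833 [417.  320.1 238.9] [[ 0.027  1.     0.   ]
 [ 1.    -0.027 -0.   ]
 [-0.     0.    -1.   ]]
xyz [-1.091   0.7798  0.095 ] rotz 0.0003 n 8.1
xyz [-1.091   0.7798  0.547 ] rotz 0.0003 n 2.7
```

Emit:
move_arm --steps '[{"gripper": -1,"xyz": [-1,0.78,0.1],"rotation": [0,0,0]},{"gripper": -1,"xyz": [-1,0.78,0.1],"rotation": [0,0,0]},{"gripper": -1,"xyz": [-1,0.78,0.1],"rotation": [0,0,0]},{"gripper": -1,"xyz": [-1,0.78,0.1],"rotation": [0,0,0]},{"gripper": -1,"xyz": [-1,0.78,0.1],"rotation": [0,0,0]},{"gripper": -1,"xyz": [-1,0.78,0.1],"rotation": [0,0,0]},{"gripper": -1,"xyz": [-1,0.78,0.1],"rotation": [0,0,0]},{"gripper": -1,"xyz": [-1,0.78,0.1],"rotation": [0,0,0]},{"gripper": -1,"xyz": [-1,0.78,0.1],"rotation": [0,0,0]}]'

```text
t: 1.83
tcp_pos: [609.7, 59.3, 213.2]
ee_rot: [[0.029, 1.0, 0.003], [1.0, -0.029, -0.005], [-0.005, 0.003, -1.0]]
ft_force: [-0.1, -0.2, 0.4]
gripper_width: 1.001
grip_force: 0.0
```

Emit:
move_arm --steps '[{"gripper": -1,"xyz": [-0.09,0,0.15],"rotation": [0,0,0]},{"gripper": -1,"xyz": [-0.09,0,0.3],"rotation": [0,0,0]},{"gripper": -1,"xyz": [-0.09,0,0.4],"rotation": [0,0,0]},{"gripper": -1,"xyz": [-0.09,0,0.45],"rotation": [0,0,0]},{"gripper": -1,"xyz": [-0.09,0,0.45],"rotation": [0,0,0]},{"gripper": 1,"xyz": [-0.09,0,0.45],"rotation": [0,0,0]},{"gripper": 1,"xyz": [-0.09,0,0.45],"rotation": [0,0,0]},{"gripper": 1,"xyz": [-0.09,0,0.45],"rotation": [0,0,0]},{"gripper": 1,"xyz": [-0.09,0,0.45],"rotation": [0,0,0]},{"gripper": 1,"xyz": [-0.09,0,0.45],"rotation": [0,0,0]},{"gripper": 1,"xyz": [-0.09,0,0.45],"rotation": [0,0,0]}]'

```text
t: 2.75
tcp_pos: [606.4, 45.3, 102.0]
ee_rot: [[0.019, 1.0, 0.001], [1.0, -0.019, 0.0], [0.0, 0.001, -1.0]]
ft_force: [-0.0, 0.3, -0.5]
gripper_width: 0.575
grip_force: 0.0
```

Emit:
move_arm --steps '[{"gripper": 1,"xyz": [0,0,0],"rotation": [0,0,0]},{"gripper": 1,"xyz": [0,0,0],"rotation": [0,0,0]},{"gripper": 1,"xyz": [0,0,0],"rotation": [0,0,0]},{"gripper": 1,"xyz": [0,0,0],"rotation": [0,0,0]},{"gripper": 1,"xyz": [0,0,0],"rotation": [0,0,0]},{"gripper": 1,"xyz": [0,0,0],"rotation": [0,0,0]},{"gripper": 1,"xyz": [0,0,0],"rotation": [0,0,0]},{"gripper": 1,"xyz": [0,0,0],"rotation": [0,0,0]}]'

```text
t: 3.42
tcp_pos: [606.3, 45.1, 101.4]
ee_rot: [[0.019, 1.0, 0.001], [1.0, -0.019, -0.0], [-0.0, 0.001, -1.0]]
ft_force: [1.1, 0.0, 0.3]
gripper_width: 0.097
grip_force: 29.3
```

Emit:
move_arm --steps '[{"gripper": 1,"xyz": [0,-0.015,0],"rotation": [0,0,0]},{"gripper": 1,"xyz": [0,-0.045,0],"rotation": [0,0,0]},{"gripper": 1,"xyz": [0,-0.09,0],"rotation": [0,0,0]},{"gripper": 1,"xyz": [0,-0.14,0],"rotation": [0,0,0]},{"gripper": 1,"xyz": [0,-0.19,0],"rotation": [0,0,0]},{"gripper": 1,"xyz": [0,-0.24,0],"rotation": [0,0,0]},{"gripper": 1,"xyz": [0,-0.29,0],"rotation": [0,0,0]},{"gripper": 1,"xyz": [0,-0.34,0],"rotation": [0,0,0]},{"gripper": 1,"xyz": [0,-0.39,0],"rotation": [0,0,0]},{"gripper": 1,"xyz": [0,-0.44,0],"rotation": [0,0,0]},{"gripper": 1,"xyz": [0,-0.49,0],"rotation": [0,0,0]},{"gripper": 1,"xyz": [0,-0.54,0],"rotation": [0,0,0]},{"gripper": 1,"xyz": [0,-0.59,0],"rotation": [0,0,0]},{"gripper": 1,"xyz": [0,-0.63,0],"rotation": [0,0,0]},{"gripper": 1,"xyz": [0,-0.66,0],"rotation": [0,0,0]},{"gripper": 1,"xyz": [0,-0.685,0],"rotation": [0,0,0]},{"gripper": 1,"xyz": [0,-0.705,0],"rotation": [0,0,0]},{"gripper": 1,"xyz": [0,-0.72,0],"rotation": [0,0,0]},{"gripper": 1,"xyz": [0,-0.725,0],"rotation": [0,0,0]},{"gripper": 1,"xyz": [0,-0.725,0],"rotation": [0,0,0]}]'

```text
t: 5.08
tcp_pos: [432.3, 45.0, 101.4]
ee_rot: [[0.026, 1.0, 0.015], [1.0, -0.026, -0.003], [-0.003, 0.015, -1.0]]
ft_force: [15.8, -11.9, -14.9]
gripper_width: 0.096
grip_force: 31.0
```

Emit:
move_arm --steps '[{"gripper": 1,"xyz": [0.006,-0.002,0],"rotation": [0,0,0]},{"gripper": 1,"xyz": [0.006,-0.002,0],"rotation": [0,0,0]},{"gripper": 1,"xyz": [0.006,-0.002,0],"rotation": [0,0,0]}]'

```text
t: 5.33
tcp_pos: [432.2, 45.0, 101.4]
ee_rot: [[0.028, 0.999, 0.016], [1.0, -0.028, -0.005], [-0.004, 0.016, -1.0]]
ft_force: [16.3, -16.0, -15.7]
gripper_width: 0.096
grip_force: 31.1
```

Run:
```python
from h import *
from m import *
done(-1,.78,.1);done(-.09,0,.45);done(0,-.725,0);done(.006,-.002,0)
b=grab('top','t1.png')
s=env.state();print(s['tcp_pos'],s['ft_force'])
c=cv2.resize(b['img'][110:290,165:315],None,fx=3.2,fy=3.2,interpolation=cv2.INTER_CUBIC); cv2.imwrite('pics/z2.png',c)
```

```text
cmd [606.5  67.7 213.7  -1.1]
cmd [606.1  45.2 101.2  -1.1]
cmd [424.8  48.6 101.2  -1.1]
cmd [424.4  50.1 101.2  -1.1]
[432.20931326  45.01380341 101.43830283] [ 15.44846296 -16.22987694 -14.29734863]
```

View pics/z2.png

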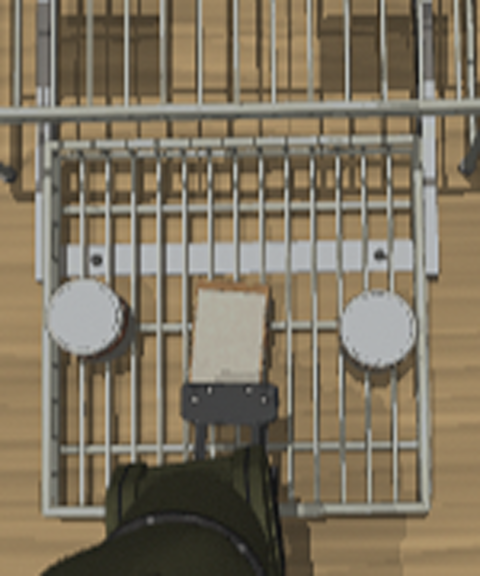

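The picture shows the basket fully out: the base carton is at crop (232,335), the cans stand either side, and the gripper is on the bar. The stop was reached, with force building to 16 N at about 174 mm of travel.

Emit:
move_arm --steps '[{"gripper": 1,"xyz": [-0.02,0.03,0],"rotation": [0,0,0]},{"gripper": 1,"xyz": [-0.02,0.03,0],"rotation": [0,0,0]},{"gripper": -1,"xyz": [-0.02,0.03,0],"rotation": [0,0,0]},{"gripper": -1,"xyz": [-0.02,0.03,0],"rotation": [0,0,0]},{"gripper": -1,"xyz": [-0.02,0.03,0],"rotation": [0,0,0]},{"gripper": -1,"xyz": [-0.02,0.03,0],"rotation": [0,0,0]},{"gripper": -1,"xyz": [-0.02,0.03,0],"rotation": [0,0,0]},{"gripper": -1,"xyz": [-0.02,0.03,-0.1],"rotation": [0,0,0]},{"gripper": -1,"xyz": [-0.02,0.03,-0.25],"rotation": [0,0,0]},{"gripper": -1,"xyz": [-0.02,0.03,-0.4],"rotation": [0,0,0]},{"gripper": -1,"xyz": [-0.02,0.03,-0.4],"rotation": [0,0,0]}]'

```text
t: 6.3
tcp_pos: [434.3, 45.3, 206.2]
ee_rot: [[0.019, 1.0, 0.009], [1.0, -0.019, 0.002], [0.002, 0.009, -1.0]]
ft_force: [0.5, 0.4, -0.6]
gripper_width: 0.752
grip_force: 0.0
```

Run:
```python
from h import *
from m import *
done(-.02,.03,-.4); s=env.state(); print(np.round(s['tcp_pos'],1))
plan((569.5,349.2,201,-12.7),(569.5,349.2,17,-12.7))
```

```text
cmd [431.8  45.  201.2  -1.1]
[434.3  45.3 206.2]
xyz [1.2269e+00 5.2810e-01 1.0000e-03] rotz 0.1292 n 8.0
xyz [1.2269 0.5281 0.737 ] rotz 0.1292 n 4.4
```

Emit:
move_arm --steps '[{"gripper": -1,"xyz": [1,0.528,0],"rotation": [0,0,0.129]},{"gripper": -1,"xyz": [1,0.528,0],"rotation": [0,0,0.129]},{"gripper": -1,"xyz": [1,0.528,0],"rotation": [0,0,0.129]},{"gripper": -1,"xyz": [1,0.528,0],"rotation": [0,0,0.129]},{"gripper": -1,"xyz": [1,0.528,0],"rotation": [0,0,0.129]},{"gripper": -1,"xyz": [1,0.528,0],"rotation": [0,0,0.129]},{"gripper": -1,"xyz": [1,0.528,0],"rotation": [0,0,0.129]},{"gripper": -1,"xyz": [1,0.528,0],"rotation": [0,0,0.129]},{"gripper": -1,"xyz": [1,0.528,0],"rotation": [0,0,0.129]}]'

```text
t: 7.05
tcp_pos: [567.6, 294.4, 200.0]
ee_rot: [[0.216, 0.976, -0.001], [0.976, -0.216, -0.0], [-0.0, -0.001, -1.0]]
ft_force: [-0.7, -1.3, 1.0]
gripper_width: 1.0
grip_force: 0.0
```

Run:
```python
from h import *
from m import *
done(1,.528,0,.129); s=env.state(); print(np.round(s['tcp_pos'],1))
b=grab('top','t2.png'); a=grab('scene')
print(label(b,(218,185,255,255),82))
pts=(435+0,0)
for P in [(562,45,82)]: print(proj(b,P),proj(a,P))
u,v=proj(a,(562,45,82))[0].astype(int)
print(label(a,(u-25,v-20,u+25,v+20),82))
plan((569.5,349.2,201,-12.7),(569.5,349.2,17,-12.7))
z1=cv2.resize(b['img'][180:280,170:310],None,fx=3.5,fy=3.5,interpolation=cv2.INTER_CUBIC)
w=grab('wrist')['img']
W=np.zeros((600,800,3),np.uint8); W[:350,:490]=z1; W[360:552,:256]=cv2.resize(w,(256,192)); q=cv2.resize(a['img'][v-40:v+40,u-40:u+40],None,fx=3.5,fy=3.5,interpolation=cv2.INTER_CUBIC); W[:280,500:780]=q
cv2.imwrite('pics/z3.png',W)
```

```text
cmd [568.4 292.5 201.2 -12.7]
[567.6 294.4 200. ]
[557.   51.3 175.7  92.2  -0.7]
[[238.30082725 217.19188789]] [[238.38621723 174.65930172]]
[558.2  50.6 165.5 138.5  -4. ]
xyz [ 0.2223 -0.0456  0.001 ] rotz 0.0002 n 1.4
xyz [ 0.2223 -0.0456  0.737 ] rotz 0.0002 n 4.4
```

View pics/z3.png

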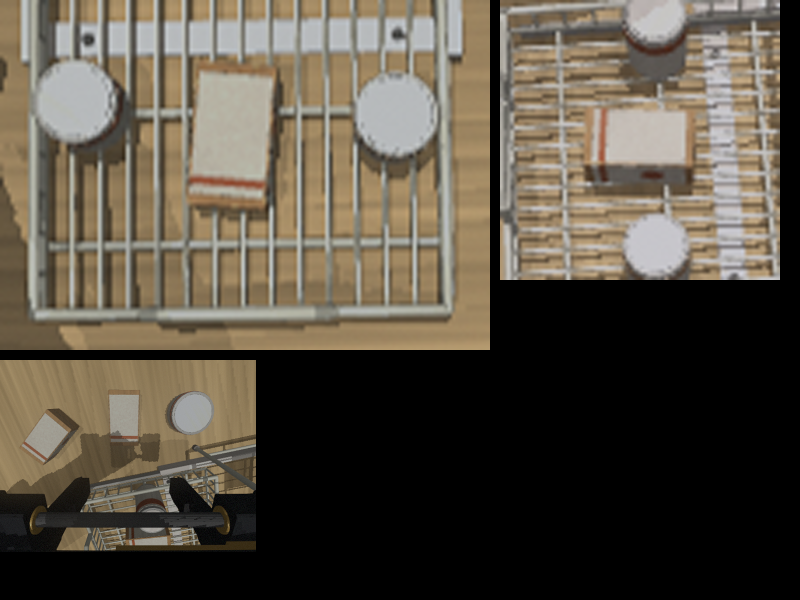

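The picture shows the base carton top centred at about (236.5,219) in the full top view, turned a few degrees clockwise. The cans are clear of it, and the wires need to be masked out.

```bash
cat >> h.py <<'E'
def label2(f,roi,z,k=17,off=0):
    u0,v0,u1,v1=roi
    im=cv2.resize(f['img'][v0:v1,u0:u1],None,fx=4,fy=4,interpolation=cv2.INTER_CUBIC).astype(float); B,G,R=im[...,0],im[...,1],im[...,2]
    m=((((R-B<34)&(R>115))|((R-G>45)&(R>90)))*255).astype(np.uint8)
    m=cv2.morphologyEx(m,cv2.MORPH_CLOSE,np.ones((7,7)))
    m=cv2.morphologyEx(m,cv2.MORPH_OPEN,np.ones((k,k)))
    n,l,st,ce=cv2.connectedComponentsWithStats(m)
    ctr=np.array(m.shape[::-1])/2
    i=1+np.argmin([np.linalg.norm(c-ctr) for c in ce[1:]])
    c=max(cv2.findContours((l==i).astype(np.uint8),cv2.RETR_EXTERNAL,cv2.CHAIN_APPROX_NONE)[0],key=cv2.contourArea)
    P=onplane(f,(c.reshape(-1,2)+.5)/4-.5+[u0,v0],z)[:,:2]
    (cx,cy),(w,h),a=cv2.minAreaRect(P.astype(np.float32))
    if w<h: w,h,a=h,w,a+90
    return np.round([cx,cy,w,h,(a+90)%180-90],1)
E
python3 - <<'E'
from h import *
b=grab('top');a=grab('scene')
print('base',[label2(b,(216,190,257,248),82,k) for k in(13,17,25)])
print('base s',[label2(a,(215,155,265,195),82,k) for k in (13,17)])
print('A',label2(b,(95,195,155,240),52),'B',label2(b,(95,250,155,310),52))
print('As',label2(a,(222,82,252,122),52),'Bs',label2(a,(172,88,212,124),52))
E
```

```text
base [array([560.3,  54.8,  88.9,  63.3,  -5.3]), array([560.3,  54.8,  88.9,  63.3,  -5.3]), array([560.4,  55.1,  88.9,  62.7,  -5.3])]
base s [array([558.6,  56.3,  88. ,  67.7,  -4. ]), array([558.6,  56.8,  88. ,  66.8,  -4. ])]
A [573.4 316.8  32.2  26.3  -0.8] B [405.8 345.8  89.5  57.5  34.5]
As [570.  349.5  89.6  59.2  75.9] Bs [403.9 347.2  88.9  57.9  34.5]
```

```bash
cat >> h.py <<'E'
def edges(f,roi,z,k=17):
    """right/left edges of a top label whose long axis runs nearly along image rows (top view)"""
    u0,v0,u1,v1=roi
    im=cv2.resize(f['img'][v0:v1,u0:u1],None,fx=4,fy=4,interpolation=cv2.INTER_CUBIC).astype(float); B,G,R=im[...,0],im[...,1],im[...,2]
    m=((((R-B<34)&(R>115))|((R-G>45)&(R>90)))*255).astype(np.uint8)
    m=cv2.morphologyEx(cv2.morphologyEx(m,cv2.MORPH_CLOSE,np.ones((7,7))),cv2.MORPH_OPEN,np.ones((k,k)))
    n,l,st,ce=cv2.connectedComponentsWithStats(m); ctr=np.array(m.shape[::-1])/2
    i=1+np.argmin([np.linalg.norm(c-ctr) for c in ce[1:]]); M=l==i
    vs=np.where(M.any(1))[0]; vs=vs[len(vs)//8:-len(vs)//8]
    for nm,uu in(('L',[np.where(M[v])[0][0] for v in vs]),('R',[np.where(M[v])[0][-1]+1 for v in vs])):
        P=onplane(f,np.c_[np.array(uu)/4.-.5+u0,(vs+.5)/4-.5+v0],z)
        for _ in range(4):
            c=np.polyfit(P[:,0],P[:,1],1); r=P[:,1]-np.polyval(c,P[:,0]); P=P[np.abs(r)<max(1.5*r.std(),.3)]
        print(nm,'ang',np.degrees(np.arctan(c[0])).round(2),'y at x=560:',np.polyval(c,560).round(1),len(P),len(vs))
E
python3 - <<'E'
from h import *
b=grab('top'); edges(b,(216,190,257,248),82)
E
```

```text
L ang -11.92 y at x=560: 81.9 50 108
R ang -6.46 y at x=560: 24.8 56 108
```

Emit:
move_arm --steps '[{"gripper": -1,"xyz": [0.222,-0.046,0.1],"rotation": [0,0,0]},{"gripper": -1,"xyz": [0.222,-0.046,0.1],"rotation": [0,0,0]},{"gripper": -1,"xyz": [0.222,-0.046,0.25],"rotation": [0,0,0]},{"gripper": -1,"xyz": [0.222,-0.046,0.4],"rotation": [0,0,0]},{"gripper": -1,"xyz": [0.222,-0.046,0.55],"rotation": [0,0,0]},{"gripper": -1,"xyz": [0.222,-0.046,0.68],"rotation": [0,0,0]},{"gripper": -1,"xyz": [0.222,-0.046,0.736],"rotation": [0,0,0]},{"gripper": -1,"xyz": [0.222,-0.046,0.736],"rotation": [0,0,0]},{"gripper": 1,"xyz": [0.222,-0.046,0.736],"rotation": [0,0,0]},{"gripper": 1,"xyz": [0.222,-0.046,0.736],"rotation": [0,0,0]},{"gripper": 1,"xyz": [0.222,-0.046,0.736],"rotation": [0,0,0]},{"gripper": 1,"xyz": [0.222,-0.046,0.736],"rotation": [0,0,0]},{"gripper": 1,"xyz": [0.222,-0.046,0.736],"rotation": [0,0,0]},{"gripper": 1,"xyz": [0.222,-0.046,0.736],"rotation": [0,0,0]}]'

```text
t: 8.52
tcp_pos: [570.1, 349.8, 18.9]
ee_rot: [[0.22, 0.976, 0.002], [0.976, -0.22, 0.001], [0.002, 0.001, -1.0]]
ft_force: [-1.5, -0.5, 6.4]
gripper_width: 0.658
grip_force: 30.0
```

Run:
```python
from h import *
from m import *
done(.222,-.046,.736)
b=grab('top');a=grab('scene')
def crop(f,u0,v0,w,h,s): return cv2.resize(f['img'][v0:v0+h,u0:u0+w],None,fx=s,fy=s,interpolation=cv2.INTER_LINEAR)
W=np.zeros((600,800,3),np.uint8)
c=crop(b,218,192,40,60,10); W[:600,:400]=c
c=crop(a,218,158,39,35,10); W[:350,410:800]=c
cv2.imwrite('pics/z4.png',W)
```

```text
cmd [569.4 349.2  17.2 -12.7]
```

View pics/z4.png

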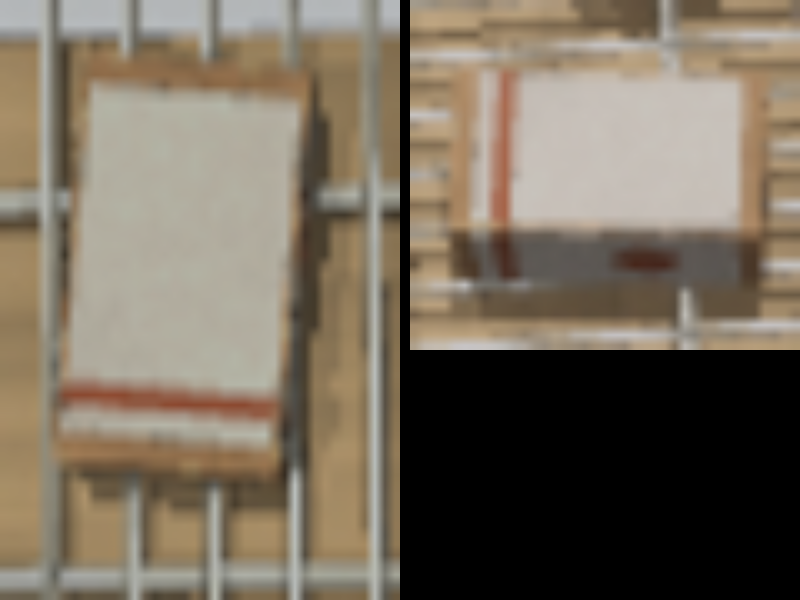

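In the 10x crops, the label corners in the top view are about (90,82), (300,98), (270,447) and (58,432). In the scene view they are about (478,70), (742,78), (740,225) and (470,226).

Run:
```python
from h import *
from m import *
b=grab('top');a=grab('scene')
def rep(f,o,pts,z=82):
    P=onplane(f,np.array(pts)/10.-.5+o,z)[:,:2]; r=cv2.minAreaRect(P.astype(np.float32))
    print(P.round(1).tolist(),'mean',P.mean(0).round(1),r)
rep(b,[218,192],[(90,82),(300,98),(270,447),(58,432)])
rep(a,[218,158],[(68,70),(332,78),(330,225),(60,226)])
s=env.state();print(s['tcp_pos'],s['ft_force'])
```

```text
[[607.2, 74.8], [602.3, 21.2], [513.6, 29.7], [518.1, 83.4]] mean [560.3  52.3] ((560.18603515625, 52.28451156616211), (53.81837463378906, 89.68968963623047), 84.52217102050781)
[[517.0, 84.5], [604.9, 75.5], [600.8, 23.4], [512.0, 29.3]] mean [558.7  53.2] ((558.7946166992188, 52.883758544921875), (55.50224304199219, 89.0290298461914), 84.82723999023438)
[570.05497245 349.78063971  18.9106598 ] [-1.95933402  0.06360417  7.00804479]
```

Emit:
move_arm --steps '[{"gripper": 1,"xyz": [0,0,-0.1],"rotation": [0,0,0]},{"gripper": 1,"xyz": [0,0,-0.2],"rotation": [0,0,0]},{"gripper": 1,"xyz": [0,0,-0.35],"rotation": [0,0,0]},{"gripper": 1,"xyz": [0,0,-0.5],"rotation": [0,0,0]},{"gripper": 1,"xyz": [0,0,-0.6],"rotation": [0,0,0]},{"gripper": 1,"xyz": [0,0,-0.6],"rotation": [0,0,0]}]'

```text
t: 9.22
tcp_pos: [572.7, 350.8, 173.5]
ee_rot: [[0.22, 0.976, 0.01], [0.976, -0.22, 0.006], [0.008, 0.008, -1.0]]
ft_force: [1.8, 1.1, -2.9]
gripper_width: 0.655
grip_force: 30.0
```

Run:
```python
from m import *
done(0,0,-.6)
plan((565,180,167,-55),(559.5,52.6,167,-95.3))
```

```text
cmd [569.4 349.2 167.2 -12.7]
xyz [-0.664   0.1314  0.001 ] rotz 0.4702 n 5.9
xyz [-1.166e+00  2.218e-01  1.000e-03] rotz 0.918 n 5.6
```

Emit:
move_arm --steps '[{"gripper": 1,"xyz": [-0.08,0.016,0],"rotation": [0,0,0.06]},{"gripper": 1,"xyz": [-0.2,0.04,0],"rotation": [0,0,0.13]},{"gripper": 1,"xyz": [-0.35,0.07,0],"rotation": [0,0,0.21]},{"gripper": 1,"xyz": [-0.5,0.1,0],"rotation": [0,0,0.29]},{"gripper": 1,"xyz": [-0.62,0.12,0],"rotation": [0,0,0.37]},{"gripper": 1,"xyz": [-0.72,0.14,0],"rotation": [0,0,0.45]},{"gripper": 1,"xyz": [-0.8,0.155,0],"rotation": [0,0,0.53]},{"gripper": 1,"xyz": [-0.87,0.168,0],"rotation": [0,0,0.61]},{"gripper": 1,"xyz": [-0.93,0.18,0],"rotation": [0,0,0.69]},{"gripper": 1,"xyz": [-0.97,0.19,0],"rotation": [0,0,0.77]},{"gripper": 1,"xyz": [-1,0.195,0],"rotation": [0,0,0.85]},{"gripper": 1,"xyz": [-1,0.195,0],"rotation": [0,0,0.918]},{"gripper": 1,"xyz": [-1,0.195,0],"rotation": [0,0,0.918]}]'

```text
t: 10.3
tcp_pos: [560.9, 93.8, 165.9]
ee_rot: [[0.995, -0.096, -0.003], [-0.096, -0.995, -0.001], [-0.002, 0.002, -1.0]]
ft_force: [0.2, -0.5, -4.4]
gripper_width: 0.655
grip_force: 30.0
```

Run:
```python
from m import *
done(-1,.195,0,.918)
plan((559.5,52.6,167,-95.3),(559.5,52.6,103,-95.3),(559.5,52.6,99,-95.3))
```

```text
cmd [562.1  94.6 167.2 -95.3]
xyz [0.0053 0.168  0.001 ] rotz -0.0 n 1.0
xyz [0.0053 0.168  0.257 ] rotz -0.0 n 1.5
xyz [0.0053 0.168  0.273 ] rotz -0.0 n 0.1
```

Emit:
move_arm --steps '[{"gripper": 1,"xyz": [0.004,0.08,0],"rotation": [0,0,0]},{"gripper": 1,"xyz": [0.005,0.15,0],"rotation": [0,0,0]},{"gripper": 1,"xyz": [0.005,0.168,0.05],"rotation": [0,0,0]},{"gripper": 1,"xyz": [0.005,0.168,0.12],"rotation": [0,0,0]},{"gripper": 1,"xyz": [0.005,0.168,0.18],"rotation": [0,0,0]},{"gripper": 1,"xyz": [0.005,0.168,0.22],"rotation": [0,0,0]},{"gripper": 1,"xyz": [0.005,0.168,0.235],"rotation": [0,0,0]},{"gripper": 1,"xyz": [0.005,0.168,0.235],"rotation": [0,0,0]},{"gripper": 1,"xyz": [0.005,0.168,0.235],"rotation": [0,0,0]}]'

```text
t: 11.05
tcp_pos: [559.5, 52.7, 108.6]
ee_rot: [[0.996, -0.091, 0.0], [-0.091, -0.996, 0.0], [0.0, -0.0, -1.0]]
ft_force: [-0.5, 0.2, -2.3]
gripper_width: 0.657
grip_force: 30.0
```

Emit:
move_arm --steps '[{"gripper": 1,"xyz": [0,0,0.01],"rotation": [0,0,0]},{"gripper": 1,"xyz": [0,0,0.02],"rotation": [0,0,0]},{"gripper": 1,"xyz": [0,0,0.026],"rotation": [0,0,0]},{"gripper": 1,"xyz": [0,0,0.03],"rotation": [0,0,0]},{"gripper": 1,"xyz": [0,0,0.03],"rotation": [0,0,0]},{"gripper": 1,"xyz": [0,0,0.03],"rotation": [0,0,0]}]'

```text
t: 11.55
tcp_pos: [559.4, 52.6, 101.0]
ee_rot: [[0.996, -0.092, 0.0], [-0.092, -0.996, 0.0], [0.0, -0.0, -1.0]]
ft_force: [-0.9, 0.5, -3.9]
gripper_width: 0.652
grip_force: 30.0
```

Emit:
move_arm --steps '[{"gripper": 1,"xyz": [0,0,0.004],"rotation": [0,0,0]},{"gripper": 1,"xyz": [0,0,0.004],"rotation": [0,0,0]},{"gripper": 1,"xyz": [0,0,0.008],"rotation": [0,0,0]},{"gripper": 1,"xyz": [0,0,0.008],"rotation": [0,0,0]},{"gripper": 1,"xyz": [0,0,0.008],"rotation": [0,0,0]}]'

```text
t: 11.97
tcp_pos: [561.1, 52.6, 100.8]
ee_rot: [[0.996, -0.092, 0.004], [-0.092, -0.996, 0.001], [0.004, -0.001, -1.0]]
ft_force: [-0.6, 0.4, 10.6]
gripper_width: 0.658
grip_force: 30.0
```

Emit:
move_arm --steps '[{"gripper": 1,"xyz": [0,0,0.004],"rotation": [0,0,0]},{"gripper": 1,"xyz": [0,0,0.004],"rotation": [0,0,0]},{"gripper": -1,"xyz": [0,0,0.004],"rotation": [0,0,0]},{"gripper": -1,"xyz": [0,0,0.004],"rotation": [0,0,0]},{"gripper": -1,"xyz": [0,0,0.004],"rotation": [0,0,0]},{"gripper": -1,"xyz": [0,0,0.004],"rotation": [0,0,0]},{"gripper": -1,"xyz": [0,0,0.004],"rotation": [0,0,0]},{"gripper": -1,"xyz": [0,0,0.004],"rotation": [0,0,0]},{"gripper": -1,"xyz": [0,0,-0.1],"rotation": [0,0,0]},{"gripper": -1,"xyz": [0,0,-0.25],"rotation": [0,0,0]},{"gripper": -1,"xyz": [0,0,-0.4],"rotation": [0,0,0]},{"gripper": -1,"xyz": [0,0,-0.4],"rotation": [0,0,0]}]'

```text
t: 12.97
tcp_pos: [563.3, 51.5, 204.9]
ee_rot: [[0.996, -0.093, 0.011], [-0.093, -0.996, -0.0], [0.011, -0.001, -1.0]]
ft_force: [0.5, -1.0, 0.9]
gripper_width: 0.998
grip_force: 0.0
```

Run:
```python
from m import *
done(.005,.168,.235);done(0,0,.03);done(0,0,.008);done(0,0,-.4)
plan((404.5,346.8,200,-55.5))
```

```text
cmd [559.4  52.6 108.5 -95.3]
cmd [559.4  52.6 101.  -95.3]
cmd [559.4  52.6  99.  -95.3]
cmd [559.4  52.6 199.  -95.3]
xyz [-0.7257 -1.1145 -0.004 ] rotz -0.4422 n 8.0
```

Emit:
move_arm --steps '[{"gripper": -1,"xyz": [-0.65,-1,0],"rotation": [0,0,-0.44]},{"gripper": -1,"xyz": [-0.65,-1,0],"rotation": [0,0,-0.44]},{"gripper": -1,"xyz": [-0.65,-1,0],"rotation": [0,0,-0.44]},{"gripper": -1,"xyz": [-0.65,-1,0],"rotation": [0,0,-0.44]},{"gripper": -1,"xyz": [-0.65,-1,0],"rotation": [0,0,-0.44]},{"gripper": -1,"xyz": [-0.65,-1,0],"rotation": [0,0,-0.44]},{"gripper": -1,"xyz": [-0.65,-1,0],"rotation": [0,0,-0.44]},{"gripper": -1,"xyz": [-0.65,-1,0],"rotation": [0,0,-0.44]},{"gripper": -1,"xyz": [-0.65,-1,0],"rotation": [0,0,-0.44]}]'

```text
t: 13.72
tcp_pos: [418.2, 320.2, 198.2]
ee_rot: [[0.822, 0.57, -0.002], [0.57, -0.822, 0.001], [-0.001, -0.002, -1.0]]
ft_force: [0.4, -0.3, 0.3]
gripper_width: 1.0
grip_force: 0.0
```

Run:
```python
from h import *
from m import *
done(-.65,-1,0,-.44)
plan((404.5,346.8,199,-55.7),(404.5,346.8,17,-55.7))
b=grab('top');a=grab('scene')
print('A on base',label2(b,(214,192,257,255),134),label2(a,(215,150,262,195),134))
print(proj(b,(559.5,52.6,134)),proj(a,(559.5,52.6,134)))
def crop(f,u0,v0,w,h,s): return cv2.resize(f['img'][v0:v0+h,u0:u0+w],None,fx=s,fy=s,interpolation=cv2.INTER_LINEAR)
W=np.zeros((600,800,3),np.uint8)
W[:600,:400]=crop(b,214,196,40,60,10); W[:400,410:800]=crop(a,216,151,39,40,10)
cv2.imwrite('pics/z5.png',W)
```

```text
cmd [420.7 316.6 199.  -55.7]
xyz [ 0.0146 -0.1365 -0.    ] rotz -0.0 n 0.8
xyz [ 0.0146 -0.1365  0.728 ] rotz -0.0 n 4.4
A on base [561.1  54.5  89.3  60.8  -4.6] [559.9  56.9  88.3  64.4  -4. ]
[[233.97415051 216.50058671]] [[236.74984442 166.67503812]]
```

View pics/z5.png

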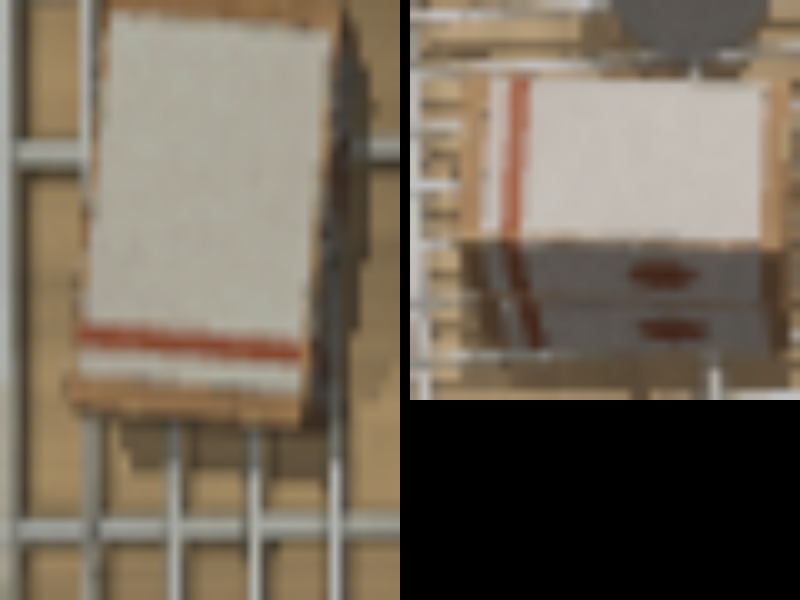

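In the crops, A sits squarely on the base with the stripes in line. The label corners in the top view are (110,12), (330,33), (297,393) and (78,375); in the scene view they are (487,75), (765,85), (760,240) and (480,237).

Run:
```python
from h import *
b=grab('top');a=grab('scene')
def rep(f,o,pts,z=134):
    P=onplane(f,np.array(pts)/10.-.5+o,z)[:,:2]; r=cv2.minAreaRect(P.astype(np.float32))
    print('mean',P.mean(0).round(1),r)
rep(b,[214,196],[(110,12),(330,33),(297,393),(78,375)])
rep(a,[216,151],[(77,75),(355,85),(350,240),(70,237)])
```

```text
mean [561.3  52.8] ((561.5462646484375, 52.73619842529297), (54.13099670410156, 89.00187683105469), 84.56629180908203)
mean [559.7  53.6] ((559.9267578125, 54.21181869506836), (55.60068130493164, 89.30789947509766), 85.32125091552734)
```

Emit:
move_arm --steps '[{"gripper": -1,"xyz": [0.014,-0.136,0.1],"rotation": [0,0,0]},{"gripper": -1,"xyz": [0.014,-0.136,0.25],"rotation": [0,0,0]},{"gripper": -1,"xyz": [0.014,-0.136,0.4],"rotation": [0,0,0]},{"gripper": -1,"xyz": [0.014,-0.136,0.55],"rotation": [0,0,0]},{"gripper": -1,"xyz": [0.014,-0.136,0.68],"rotation": [0,0,0]},{"gripper": -1,"xyz": [0.014,-0.136,0.728],"rotation": [0,0,0]},{"gripper": -1,"xyz": [0.014,-0.136,0.728],"rotation": [0,0,0]},{"gripper": 1,"xyz": [0.014,-0.136,0.728],"rotation": [0,0,0]},{"gripper": 1,"xyz": [0.014,-0.136,0.728],"rotation": [0,0,0]},{"gripper": 1,"xyz": [0.014,-0.136,0.728],"rotation": [0,0,0]},{"gripper": 1,"xyz": [0.014,-0.136,0.728],"rotation": [0,0,0]},{"gripper": 1,"xyz": [0.014,-0.136,0.728],"rotation": [0,0,0]},{"gripper": 1,"xyz": [0.014,-0.136,0.728],"rotation": [0,0,0]},{"gripper": 1,"xyz": [0.014,-0.136,0.728],"rotation": [0,0,0]}]'

```text
t: 15.08
tcp_pos: [405.0, 347.3, 18.3]
ee_rot: [[0.826, 0.564, 0.002], [0.564, -0.826, 0.002], [0.002, -0.0, -1.0]]
ft_force: [0.3, 0.1, 7.1]
gripper_width: 0.659
grip_force: 30.0
```

Emit:
move_arm --steps '[{"gripper": 1,"xyz": [0,0,-0.1],"rotation": [0,0,0]},{"gripper": 1,"xyz": [0,0,-0.2],"rotation": [0,0,0]},{"gripper": 1,"xyz": [0,0,-0.35],"rotation": [0,0,0]},{"gripper": 1,"xyz": [0,0,-0.5],"rotation": [0,0,0]},{"gripper": 1,"xyz": [0,0,-0.65],"rotation": [0,0,0]},{"gripper": 1,"xyz": [0,0,-0.73],"rotation": [0,0,0]},{"gripper": 1,"xyz": [0,0,-0.73],"rotation": [0,0,0]}]'

```text
t: 15.67
tcp_pos: [406.4, 348.0, 204.0]
ee_rot: [[0.826, 0.564, 0.006], [0.564, -0.826, 0.006], [0.009, -0.001, -1.0]]
ft_force: [-0.1, -0.0, -2.0]
gripper_width: 0.655
grip_force: 30.0
```

Run:
```python
from m import *
done(.014,-.136,.728);done(0,0,-.73)
plan((559.6,52.6,199.5,-95.3))
```

```text
cmd [404.4 346.6  17.  -55.7]
cmd [404.4 346.6 199.5 -55.7]
xyz [-0.1501  1.3213 -0.    ] rotz 0.44 n 8.0
```

Emit:
move_arm --steps '[{"gripper": 1,"xyz": [-0.012,0.1,0],"rotation": [0,0,0.05]},{"gripper": 1,"xyz": [-0.03,0.25,0],"rotation": [0,0,0.12]},{"gripper": 1,"xyz": [-0.05,0.4,0],"rotation": [0,0,0.19]},{"gripper": 1,"xyz": [-0.07,0.55,0],"rotation": [0,0,0.26]},{"gripper": 1,"xyz": [-0.08,0.7,0],"rotation": [0,0,0.33]},{"gripper": 1,"xyz": [-0.095,0.84,0],"rotation": [0,0,0.4]},{"gripper": 1,"xyz": [-0.11,0.95,0],"rotation": [0,0,0.44]},{"gripper": 1,"xyz": [-0.114,1,0],"rotation": [0,0,0.44]},{"gripper": 1,"xyz": [-0.114,1,0],"rotation": [0,0,0.44]}]'

```text
t: 16.42
tcp_pos: [522.5, 119.7, 198.8]
ee_rot: [[0.995, -0.099, 0.0], [-0.099, -0.995, -0.003], [0.0, 0.003, -1.0]]
ft_force: [0.1, 0.3, -1.3]
gripper_width: 0.658
grip_force: 30.0
```

Run:
```python
from m import *
done(-.114,1,0,.44)
plan((559.6,52.6,199.5,-95.3),(559.6,52.6,160,-95.3))
```

```text
cmd [521.8 124.  199.5 -95.3]
xyz [ 0.177   0.2705 -0.    ] rotz -0.0 n 1.9
xyz [0.177  0.2705 0.158 ] rotz -0.0 n 0.9
```

Emit:
move_arm --steps '[{"gripper": 1,"xyz": [0.08,0.12,0],"rotation": [0,0,0]},{"gripper": 1,"xyz": [0.15,0.23,0],"rotation": [0,0,0]},{"gripper": 1,"xyz": [0.177,0.27,0],"rotation": [0,0,0]},{"gripper": 1,"xyz": [0.177,0.27,0.04],"rotation": [0,0,0]},{"gripper": 1,"xyz": [0.177,0.27,0.1],"rotation": [0,0,0]},{"gripper": 1,"xyz": [0.177,0.27,0.14],"rotation": [0,0,0]},{"gripper": 1,"xyz": [0.177,0.27,0.158],"rotation": [0,0,0]},{"gripper": 1,"xyz": [0.177,0.27,0.158],"rotation": [0,0,0]},{"gripper": 1,"xyz": [0.177,0.27,0.17],"rotation": [0,0,0]},{"gripper": 1,"xyz": [0.177,0.27,0.18],"rotation": [0,0,0]},{"gripper": 1,"xyz": [0.177,0.27,0.184],"rotation": [0,0,0]},{"gripper": 1,"xyz": [0.177,0.27,0.184],"rotation": [0,0,0]}]'

```text
t: 17.42
tcp_pos: [559.6, 52.9, 153.6]
ee_rot: [[0.996, -0.092, 0.0], [-0.092, -0.996, 0.0], [0.0, -0.0, -1.0]]
ft_force: [-0.2, 0.2, -2.2]
gripper_width: 0.657
grip_force: 30.0
```

Emit:
move_arm --steps '[{"gripper": 1,"xyz": [0,0,0.004],"rotation": [0,0,0]},{"gripper": 1,"xyz": [0,0,0.004],"rotation": [0,0,0]},{"gripper": 1,"xyz": [0,0,0.006],"rotation": [0,0,0]},{"gripper": 1,"xyz": [0,0,0.006],"rotation": [0,0,0]}]'

```text
t: 17.75
tcp_pos: [559.7, 52.7, 152.3]
ee_rot: [[0.996, -0.093, 0.0], [-0.093, -0.996, 0.0], [0.0, -0.0, -1.0]]
ft_force: [-1.7, 0.4, 0.5]
gripper_width: 0.657
grip_force: 30.0
```

Emit:
move_arm --steps '[{"gripper": 1,"xyz": [0,0,0.002],"rotation": [0,0,0]},{"gripper": 1,"xyz": [0,0,0.002],"rotation": [0,0,0]},{"gripper": -1,"xyz": [0,0,0.002],"rotation": [0,0,0]},{"gripper": -1,"xyz": [0,0,0.002],"rotation": [0,0,0]},{"gripper": -1,"xyz": [0,0,0.002],"rotation": [0,0,0]},{"gripper": -1,"xyz": [0,0,0.002],"rotation": [0,0,0]},{"gripper": -1,"xyz": [0,0,0.002],"rotation": [0,0,0]},{"gripper": -1,"xyz": [0,0,0.002],"rotation": [0,0,0]},{"gripper": -1,"xyz": [0,0,-0.1],"rotation": [0,0,0]},{"gripper": -1,"xyz": [0,0,-0.25],"rotation": [0,0,0]},{"gripper": -1,"xyz": [0,0,-0.35],"rotation": [0,0,0]},{"gripper": -1,"xyz": [0,0,-0.35],"rotation": [0,0,0]}]'

```text
t: 18.75
tcp_pos: [562.7, 51.9, 244.2]
ee_rot: [[0.996, -0.093, 0.009], [-0.093, -0.996, 0.0], [0.009, -0.001, -1.0]]
ft_force: [-0.2, 0.2, -0.2]
gripper_width: 0.997
grip_force: 0.0
```

Run:
```python
from m import *
done(.177,.27,.184);done(0,0,.006);done(0,0,-.35)
plan((385,49,240,-91),(385,49,95,-91))
```

```text
cmd [559.6  52.7 153.5 -95.3]
cmd [559.6  52.7 152.  -95.3]
cmd [559.6  52.7 239.5 -95.3]
xyz [-0.6941  0.0794 -0.002 ] rotz -0.0478 n 4.2
xyz [-0.6941  0.0794  0.578 ] rotz -0.0478 n 3.5
```

Emit:
move_arm --steps '[{"gripper": 1,"xyz": [-0.3,0.04,0],"rotation": [0,0,-0.048]},{"gripper": 1,"xyz": [-0.625,0.08,0],"rotation": [0,0,-0.048]},{"gripper": 1,"xyz": [-0.625,0.08,0],"rotation": [0,0,-0.048]},{"gripper": 1,"xyz": [-0.625,0.08,0],"rotation": [0,0,-0.048]},{"gripper": 1,"xyz": [-0.625,0.08,0],"rotation": [0,0,-0.048]},{"gripper": 1,"xyz": [-0.625,0.08,0],"rotation": [0,0,-0.048]},{"gripper": 1,"xyz": [-0.625,0.08,0],"rotation": [0,0,-0.048]},{"gripper": 1,"xyz": [-0.625,0.08,0],"rotation": [0,0,-0.048]},{"gripper": 1,"xyz": [-0.625,0.08,0],"rotation": [0,0,-0.048]},{"gripper": 1,"xyz": [-0.625,0.08,0],"rotation": [0,0,-0.048]},{"gripper": 1,"xyz": [-0.625,0.08,0],"rotation": [0,0,-0.048]},{"gripper": 1,"xyz": [-0.625,0.08,0],"rotation": [0,0,-0.048]}]'

```text
t: 19.75
tcp_pos: [402.5, 47.2, 239.4]
ee_rot: [[1.0, -0.017, 0.0], [-0.017, -1.0, -0.0], [0.0, 0.0, -1.0]]
ft_force: [0.0, 0.1, -0.2]
gripper_width: 0.116
grip_force: 0.0
```

Run:
```python
from h import *
from m import *
done(-.625,.08,0,-.048); s=env.state(); print(np.round(s['tcp_pos'],1),s['gripper_width'])
plan((403,47,100,-91))
b=grab('top');a=grab('scene')
print(proj(b,(560,53,186)),proj(a,(560,53,186)))
def crop(f,u0,v0,w,h,s): return cv2.resize(f['img'][v0:v0+h,u0:u0+w],None,fx=s,fy=s,interpolation=cv2.INTER_LINEAR)
W=np.zeros((600,800,3),np.uint8)
W[:600,:400]=crop(b,212,196,40,60,10); W[:450,410:800]=crop(a,214,144,39,45,10)
cv2.imwrite('pics/z6.png',W)
```

```text
cmd [402.2  47.3 239.5 -91. ]
[402.5  47.2 239.4] 0.11564619234999868
xyz [0.0033 0.001  0.558 ] rotz 0.0002 n 3.3
[[232.33702657 214.4202146 ]] [[236.0793991  160.12225192]]
```

View pics/z6.png

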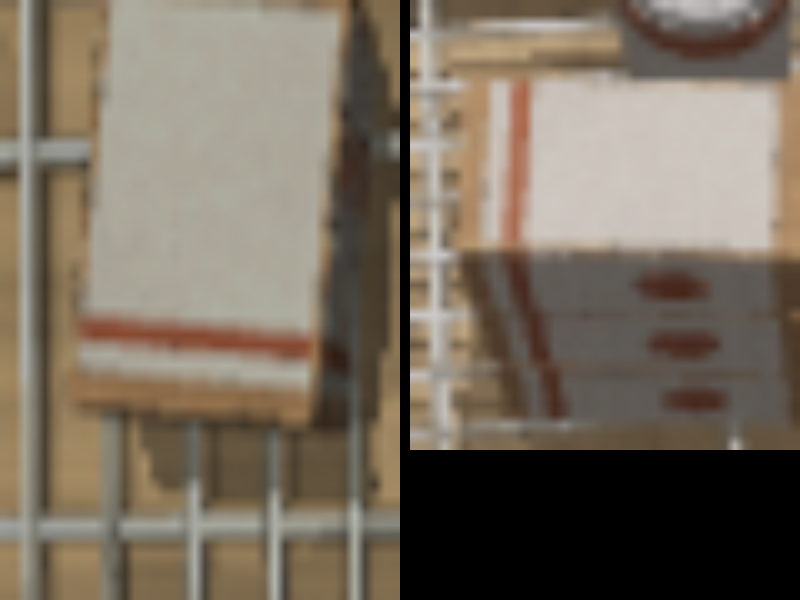

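The crops show three cartons in one column: the stripes continue in line down the faces, and the top label centre at (235.5,160.1) in the scene view is within about 1.5 mm of the base.

Emit:
move_arm --steps '[{"gripper": 1,"xyz": [0,0,0.15],"rotation": [0,0,0]},{"gripper": 1,"xyz": [0,0,0.3],"rotation": [0,0,0]},{"gripper": 1,"xyz": [0,0,0.45],"rotation": [0,0,0]},{"gripper": 1,"xyz": [0,0,0.54],"rotation": [0,0,0]},{"gripper": 1,"xyz": [0,0,0.56],"rotation": [0,0,0]},{"gripper": 1,"xyz": [0,0,0.56],"rotation": [0,0,0]},{"gripper": 1,"xyz": [0,0,0.56],"rotation": [0,0,0]},{"gripper": 1,"xyz": [0.01,0,0.56],"rotation": [0,0,0]},{"gripper": 1,"xyz": [0.02,0,0.56],"rotation": [0,0,0]},{"gripper": 1,"xyz": [0.028,0,0.56],"rotation": [0,0,0]},{"gripper": 1,"xyz": [0.036,0,0.56],"rotation": [0,0,0]},{"gripper": 1,"xyz": [0.044,0,0.56],"rotation": [0,0,0]},{"gripper": 1,"xyz": [0.052,0,0.56],"rotation": [0,0,0]},{"gripper": 1,"xyz": [0.06,0,0.56],"rotation": [0,0,0]},{"gripper": 1,"xyz": [0.068,0,0.56],"rotation": [0,0,0]},{"gripper": 1,"xyz": [0.078,0,0.56],"rotation": [0,0,0]},{"gripper": 1,"xyz": [0.088,0,0.56],"rotation": [0,0,0]},{"gripper": 1,"xyz": [0.1,0,0.56],"rotation": [0,0,0]}]'

```text
t: 21.35
tcp_pos: [426.5, 47.0, 99.4]
ee_rot: [[1.0, -0.017, -0.002], [-0.017, -1.0, 0.0], [-0.002, -0.0, -1.0]]
ft_force: [-2.6, 0.9, 0.6]
gripper_width: 0.003
grip_force: 0.9
```

Emit:
move_arm --steps '[{"gripper": 1,"xyz": [0.013,0,0],"rotation": [0,0,0]},{"gripper": 1,"xyz": [0.028,0,0],"rotation": [0,0,0]},{"gripper": 1,"xyz": [0.045,0,0],"rotation": [0,0,0]},{"gripper": 1,"xyz": [0.063,0,0],"rotation": [0,0,0]},{"gripper": 1,"xyz": [0.082,0,0],"rotation": [0,0,0]},{"gripper": 1,"xyz": [0.102,0,0],"rotation": [0,0,0]},{"gripper": 1,"xyz": [0.122,0,0],"rotation": [0,0,0]},{"gripper": 1,"xyz": [0.142,0,0],"rotation": [0,0,0]},{"gripper": 1,"xyz": [0.162,0,0],"rotation": [0,0,0]},{"gripper": 1,"xyz": [0.182,0,0],"rotation": [0,0,0]},{"gripper": 1,"xyz": [0.202,0,0],"rotation": [0,0,0]},{"gripper": 1,"xyz": [0.222,0,0],"rotation": [0,0,0]},{"gripper": 1,"xyz": [0.242,0,0],"rotation": [0,0,0]},{"gripper": 1,"xyz": [0.262,0,0],"rotation": [0,0,0]},{"gripper": 1,"xyz": [0.282,0,0],"rotation": [0,0,0]},{"gripper": 1,"xyz": [0.302,0,0],"rotation": [0,0,0]},{"gripper": 1,"xyz": [0.322,0,0],"rotation": [0,0,0]},{"gripper": 1,"xyz": [0.342,0,0],"rotation": [0,0,0]},{"gripper": 1,"xyz": [0.362,0,0],"rotation": [0,0,0]},{"gripper": 1,"xyz": [0.382,0,0],"rotation": [0,0,0]}]'

```text
t: 23.02
tcp_pos: [523.1, 45.2, 99.5]
ee_rot: [[1.0, -0.017, 0.0], [-0.017, -1.0, 0.0], [0.0, -0.0, -1.0]]
ft_force: [-2.4, 1.8, -0.2]
gripper_width: 0.004
grip_force: 0.9
```

Emit:
move_arm --steps '[{"gripper": 1,"xyz": [0.02,0,0],"rotation": [0,0,0]},{"gripper": 1,"xyz": [0.04,0,0],"rotation": [0,0,0]},{"gripper": 1,"xyz": [0.06,0,0],"rotation": [0,0,0]},{"gripper": 1,"xyz": [0.08,0,0],"rotation": [0,0,0]},{"gripper": 1,"xyz": [0.1,0,0],"rotation": [0,0,0]},{"gripper": 1,"xyz": [0.12,0,0],"rotation": [0,0,0]},{"gripper": 1,"xyz": [0.14,0,0],"rotation": [0,0,0]},{"gripper": 1,"xyz": [0.16,0,0],"rotation": [0,0,0]},{"gripper": 1,"xyz": [0.178,0,0],"rotation": [0,0,0]},{"gripper": 1,"xyz": [0.194,0,0],"rotation": [0,0,0]},{"gripper": 1,"xyz": [0.208,0,0],"rotation": [0,0,0]},{"gripper": 1,"xyz": [0.22,0,0],"rotation": [0,0,0]},{"gripper": 1,"xyz": [0.23,0,0],"rotation": [0,0,0]},{"gripper": 1,"xyz": [0.238,0,0],"rotation": [0,0,0]},{"gripper": 1,"xyz": [0.246,0,0],"rotation": [0,0,0]},{"gripper": 1,"xyz": [0.254,0,0],"rotation": [0,0,0]},{"gripper": 1,"xyz": [0.258,0,0],"rotation": [0,0,0]},{"gripper": 1,"xyz": [0.258,0,0],"rotation": [0,0,0]}]'

```text
t: 24.52
tcp_pos: [587.7, 43.7, 99.5]
ee_rot: [[1.0, -0.017, 0.001], [-0.017, -1.0, -0.0], [0.001, 0.0, -1.0]]
ft_force: [-0.4, -0.2, -0.6]
gripper_width: 0.005
grip_force: 0.2
```

Emit:
move_arm --steps '[{"gripper": 1,"xyz": [0.004,0,0],"rotation": [0,0,0]},{"gripper": 1,"xyz": [0.008,0,0],"rotation": [0,0,0]},{"gripper": 1,"xyz": [0.012,0,0],"rotation": [0,0,0]},{"gripper": 1,"xyz": [0.016,0,0],"rotation": [0,0,0]},{"gripper": 1,"xyz": [0.02,0,0],"rotation": [0,0,0]},{"gripper": 1,"xyz": [0.024,0,0],"rotation": [0,0,0]},{"gripper": 1,"xyz": [0.028,0,0],"rotation": [0,0,0]},{"gripper": 1,"xyz": [0.028,0,0],"rotation": [0,0,0]}]'

```text
t: 25.18
tcp_pos: [594.6, 43.8, 99.5]
ee_rot: [[1.0, -0.017, 0.001], [-0.017, -1.0, -0.0], [0.001, 0.0, -1.0]]
ft_force: [-0.6, 0.5, -0.3]
gripper_width: 0.003
grip_force: 0.4
```

Emit:
move_arm --steps '[{"gripper": 1,"xyz": [0.004,0,0],"rotation": [0,0,0]},{"gripper": 1,"xyz": [0.008,0,0],"rotation": [0,0,0]},{"gripper": 1,"xyz": [0.012,0,0],"rotation": [0,0,0]},{"gripper": 1,"xyz": [0.016,0,0],"rotation": [0,0,0]},{"gripper": 1,"xyz": [0.02,0,0],"rotation": [0,0,0]},{"gripper": 1,"xyz": [0.02,0,0],"rotation": [0,0,0]}]'

```text
t: 25.68
tcp_pos: [596.7, 43.8, 99.3]
ee_rot: [[1.0, -0.017, -0.005], [-0.017, -1.0, 0.001], [-0.005, -0.001, -1.0]]
ft_force: [-6.9, -0.6, 5.7]
gripper_width: -0.001
grip_force: 3.6
```

Emit:
move_arm --steps '[{"gripper": 1,"xyz": [0.006,0,0],"rotation": [0,0,0]},{"gripper": 1,"xyz": [0.01,0,0],"rotation": [0,0,0]},{"gripper": 1,"xyz": [0.012,0,0],"rotation": [0,0,0]},{"gripper": 1,"xyz": [0.012,0,0],"rotation": [0,0,0]}]'

```text
t: 26.02
tcp_pos: [596.7, 43.8, 99.1]
ee_rot: [[1.0, -0.018, -0.011], [-0.018, -1.0, 0.002], [-0.011, -0.001, -1.0]]
ft_force: [-12.6, -0.2, 9.0]
gripper_width: 0.01
grip_force: 6.5
```

Hard stop confirmed. I'll back off, then rise clear.

Emit:
move_arm --steps '[{"gripper": 1,"xyz": [-0.02,0,0],"rotation": [0,0,0]},{"gripper": 1,"xyz": [-0.06,0,0],"rotation": [0,0,0]},{"gripper": 1,"xyz": [-0.15,0,0],"rotation": [0,0,0]},{"gripper": 1,"xyz": [-0.3,0,0],"rotation": [0,0,0]},{"gripper": 1,"xyz": [-0.4,0,-0.1],"rotation": [0,0,0]},{"gripper": 1,"xyz": [-0.5,0,-0.3],"rotation": [0,0,0]},{"gripper": 1,"xyz": [-0.6,0,-0.5],"rotation": [0,0,0]},{"gripper": 1,"xyz": [-0.7,0,-0.6],"rotation": [0,0,0]},{"gripper": 1,"xyz": [-0.7,0,-0.6],"rotation": [0,0,0]},{"gripper": 1,"xyz": [-0.7,0,-0.6],"rotation": [0,0,0]}]'

```text
t: 26.85
tcp_pos: [427.0, 46.8, 252.5]
ee_rot: [[1.0, -0.018, 0.006], [-0.018, -1.0, 0.002], [0.006, -0.002, -1.0]]
ft_force: [-0.6, 0.0, -0.3]
gripper_width: 0.003
grip_force: 0.0
```

Run:
```python
from h import *
b=grab('top');a=grab('scene')
def crop(f,u0,v0,w,h,s): return cv2.resize(f['img'][v0:v0+h,u0:u0+w],None,fx=s,fy=s,interpolation=cv2.INTER_LINEAR)
W=np.zeros((600,800,3),np.uint8)
W[:480,:400]=crop(b,170,100,100,120,4)[:, :400]; W[:400,410:800]=crop(a,260,130,65,67,6)[:400,:390]
cv2.imwrite('pics/z7.png',W)
print(proj(a,(740,50,186)),env.state()['tcp_pos'])
```

```text
[[294.99611345 157.22182072]] [428.55046507  47.36526092 249.9641139 ]
```

View pics/z7.png

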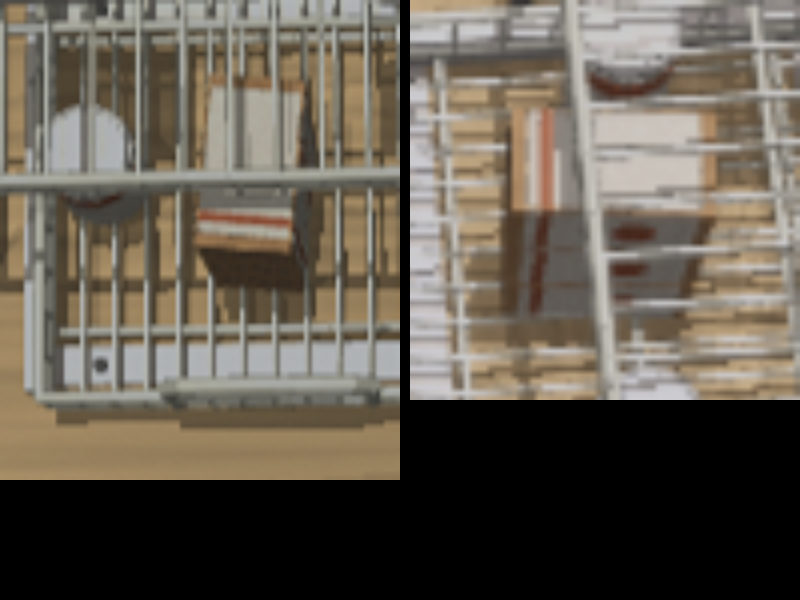

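The basket is home under the shelf. The column stands straight, with its stripes and edges in line at (235,140) in the top view, and the robot is clear of everything.

```bash
python3 -c "
from plant import env
print(env.finish_job())"
```

```text
the job is handed in; nothing more can be done
None
```

I pulled the basket out to its stop, stacked both cartons on the base carton to within about 2 mm by my camera measurements, and slid the basket home with the column still standing straight. The job is handed in at about 27 s robot time; no verdict came back.

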